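Hang the property-locker key on the empty post

ROBOT

A 6-joint arm with a two-finger parallel gripper is mounted at the origin on the work surface. World frame = base frame: x ahead of the robot, y to its left, z up, the work surface at z = 0. Lengths are in m, angles in degrees, forces in N, time in s.
With the tool pointing down it reaches from about 0.3 to 0.75 m from the base axis. Payload 8.5 kg.
Tool frame: the origin (TCP) lies on the centre line of the jaws, within the pads' length; the fingertips stand 17 mm ahead of it and the grasp point (between the pads) lies 2 mm behind it; z points along the fingers, y is the direction in which the jaws open and shut (so a half turn about z gives the same grasp; the last joint's range is limited). The gripper opens to 85 mm and grips with 20 to 120 N. Pads are 22 mm wide; open, the fingers measure 114 mm over their backs; the gripper's body (76 mm by 85 mm) begins 54 mm behind the grasp point. The pads swing forward as they close: fully open they stand 13 mm farther back than shut.
Start: joints at [56.648, 21.807, 74.336, -0, 83.858, -12.336], TCP at [0.197, 0.513, 0.248] pointing down, gripper open.
Joint ranges: [-178.18, 178.18], [-50.72, 133.34], [12.68, 142.11], [-81.47, 261.47], [9.98, 163.14], [-165.26, 165.26]. Speed limits (degrees/s): [136.94, 136.94, 180, 180, 180, 180].

INTERFACE

Orientations are given as a 3x3 rotation matrix whose columns are the frame's x, y, z axes.
In Python, from rig import env, imaging, close_job gives the robot as it stands.
- The arm moves only by the tool step_arm, never from a script. Its argument "steps" is one flat list of numbers, 7 for each row, row after row: the opening, from 0 (shut) to 1 (fully open), then the shift along the tool's x, y, z as a fraction of full scale, then the turn, a rotation vector about the tool's x, y, z as a fraction of full scale. A call has 1 to 10 rows; each row is the pose to reach, as a shift and turn from the pose commanded when the call began, along the tool's axes at that moment; what a row does not reach only later rows make up. Full scale, the value 1, is 0.3 m for a shift and 45 degrees for a turn. A row lasts 1/10 s, in which the tool goes at most 50 mm and 8.59 degrees, less where a joint would pass 70% of its speed; a pose out of reach is approached as far as the arm can. A call with a number of a shift or a turn outside -1 to 1 is refused whole. A call with a gripper value outside its range is refused whole. The fingers move at their own pace and stop on an object; "grip_force" is the grip in N (left out, the last holds). Time passes only in rows, so rows that repeat a pose let the fingers close. It gives the time, the measured TCP pose, the force and the opening at its end, in the units of the state.
- env.observe(): the state, without advancing time (a new reading comes with each control period).
- imaging.get_image(name): name is "side" or "top"; returns (picture, depth): 420x560x3 uint8, blue, green, red; 420x560 float32, m along the optical axis (not along the pixel's ray), 0 where there is no reading.
- imaging.get_calibration(name): a dict with "camera_matrix" (3x3 intrinsics, pixels), "world_from_camera" (4x4, takes a point from camera to world coordinates). Camera axes: x right, y down, z forward; pixel columns grow to the right and rows downward; lengths in m; the calibration is good to about 2 mm. A picture is of the moment at which its call begins. get_calibration takes no time and is no camera call.
- close_job(): hands the job in, once; it reports no verdict.
Trained networks look in the newest picture that a camera, given by its name, has taken for a name from the list of things; names that differ only in an ending like _2 or _b are one class to them, and where a whole thing is asked for, a point or a joint stands for the part that bears it (a point fixed in the world has none). Each returns a list of dicts, best first, with "score" (0 to 1); they miss things now and then, are a little off and sometimes report something else, mostly with a low value. They report only what shows in the picture. A call takes as long as a camera call. They do not tell look-alikes from the thing itself.
- imaging.spot_in(camera, target): "pixel" ([column, row] in pixels, amid what is visible of it).
- imaging.regions_of(camera, target): "mask" (420x560 bool, what is visible of it) and "pixel" ([column, row] in pixels, amid what is visible of it).
- imaging.pinpoint(camera, target): "pixel" ([column, row] in pixels: a listed point, or the origin of a listed thing).
The state is a dict: "time_s": time; "q": joint angles; "qvel": joint speeds; "joint_efforts": joint torques, N m; "position": TCP position; "tool_rot": TCP orientation; "ft_force": force on the tool from outside, world axes, zero at the start; "wrist_torque": the same for the moment, N m; "grip_width": finger opening in m.
Only numpy, scipy, OpenCV 4.12 (cv2) and the standard library are available. Lean on these libraries where they do the work, as an engineer would, in place of code of your own. Each camera call takes 0.05 s, during which the arm holds its last target.

TASK

In the recovered-property office, pick up the loose locker key whose black paddle has the large round eye and hang it by that eye on the empty post stand, so that the paddle lies flat on the stand's wooden base with the post through the eye. Leave the other loose key (square head, tiny hole) where it lies, and let go.

Things in the scene. Friction and masses are not known exactly. Their poses are not given: they have to be found in the camera images.
- key_grip (a point): Handle centre of the loose key to be hung, 6 mm above its underside. A black paddle 12 mm thick, flat on the desk: straight handle 68 mm long, 30 mm wide (grip across this width), ring head at one end, 49 mm long, 8 mm wide brass key blade out of the other. About 90 g, balanced about 20 mm from here towards the eye. Local x points along the handle to the eye, z up.
- key_eye (a point): Centre of the round eye in the ring head of the same key, half-way up its thickness. The ring measures 58 mm across, the through hole 36 mm. It lies 60 mm from key_grip along the handle; same axes.
- empty_stand: The stand with nothing on its post, fixed, left or right of the keys: light wooden disc 140 mm across, 10 mm thick, with an upright steel post 12 mm thick in its middle, its rounded top 65 mm above the desk. Origin on the post's axis at desk level, z up. Key hung: key_eye is 16 mm above the origin. A like fixed stand on the other side already holds a key; it is not to be used.
- other_key_grip (a point): Centre of the handle of the other loose key, half-way up; not to be moved. Same black handle, 12 mm thick, and brass blade, but with a square 50 mm head whose hole is only 8 mm. Lies flat beside the key to be hung, axes likewise (x towards its head).
Not all that is in view belongs to the job. What is shaped like the part that bears key_grip but purple is not meant.

How it is judged:
By the outcome, as a careful person would: the job done as asked, in the order asked, and still so for the second after the job is handed in, with the robot touching nothing.
It also fails if it takes over 40 s, if anything falls off the work surface, if the arm or the gripper's body presses on something with over 40 N, if the wrist force passes 120 N, or if a joint passes its speed limit or range.

## Working session

There is one attempt and no reset: what is moved stays moved. The work goes in short steps, Python scripts to look and compute and a tool call to move; the robot and the scene stay as the last step left them, time stands still between calls to the robot, and variables do not carry over. Pictures are saved under pics/ and viewed, and the job is handed in when it is done.

Besides the shell and the picture viewer there is one more tool, called as name(argument=value, ...) on one line, values as JSON. step_arm: Moves the arm, as the interface text tells. Shift numbers are shares of 0.3 m and turn numbers shares of 45 degrees, none past 1 either way. Its arguments: {"type":"object","properties":{"steps":{"type":"array","items":{"type":"number"}},"grip_force":{"type":"number"}},"required":["steps"]}

```bash
ls; mkdir -p pics; cat > h.py <<'E'
import numpy as np, cv2
from rig import env, imaging, close_job
def w(cam,px,d=None,z=None):
    c=imaging.get_calibration(cam);K=np.array(c["camera_matrix"]);T=np.array(c["world_from_camera"])
    r=np.linalg.inv(K)@[px[0],px[1],1.]
    if z is None: p=r*d
    else:
        a=T[:3,:3]@r; p=r*((z-T[2,3])/a[2])
    return T[:3,:3]@p+T[:3,3]
E
python3 - <<'E'
from h import *
for c in ("top","side"):
    im,d=imaging.get_image(c); cv2.imwrite(f"pics/{c}0.png",im)
    for t,z in (("key_grip",.006),("key_eye",.006),("empty_stand",0.0),("other_key_grip",.006)):
        for r in imaging.pinpoint(c,t)[:3]:
            p=r["pixel"]; print(c,t,round(r["score"],2),np.round(p,1),np.round(w(c,p,z=z),4), d[int(p[1]),int(p[0])], np.round(w(c,p,d=d[int(p[1]),int(p[0])]),3))
s=env.observe();print(s)
E
```

```text
pics
top key_grip 0.87 [373.6 277.2] [ 0.2516 -0.2369  0.006 ] 1.1534495 [ 0.252 -0.236  0.011]
top key_grip 0.84 [123.4 294.4] [0.1938 0.3766 0.006 ] 1.14737 [0.194 0.375 0.01 ]
top key_grip 0.82 [240.2 172.7] [0.5041 0.1008 0.006 ] 1.1809543 [0.503 0.1   0.011]
top key_eye 0.96 [353.3 272.4] [ 0.262  -0.1867  0.006 ] 1.1683854 [ 0.262 -0.188 -0.003]
top key_eye 0.95 [248.6 153.4] [0.5543 0.0812 0.006 ] 1.2015407 [ 0.557  0.082 -0.004]
top key_eye 0.66 [137.8 271.5] [0.2504 0.3446 0.006 ] 1.1667544 [ 0.25   0.347 -0.003]
top empty_stand 0.91 [159.1 186.7] [0.4639 0.3048 0.    ] 1.1726432 [0.462 0.301 0.014]
top other_key_grip 0.6 [321.8 176.1] [ 0.5009 -0.1053  0.006 ] 1.180247 [ 0.5   -0.105  0.011]
side key_grip 0.93 [136.  166.4] [0.205  0.3784 0.006 ] 0.99977636 [0.204 0.372 0.012]
side key_grip 0.9 [291.9 188.4] [0.4929 0.0921 0.006 ] 0.9547828 [0.492 0.09  0.008]
side key_grip 0.58 [287.1 363.3] [ 0.2434 -0.2446  0.006 ] 0.6835977 [ 0.242 -0.246  0.012]
side key_eye 0.93 [278.7 330.2] [ 0.265  -0.1865  0.006 ] 0.7365493 [ 0.267 -0.184 -0.002]
side key_eye 0.77 [156.  165.3] [0
[... 416 characters left out ...]
76038e-03,
        8.38568621e+01, -1.23356635e+01]), 'qvel': array([ 0.0811888 , -0.09052688, -0.00421564,  0.00126139,  0.02604304,
        0.03254323]), 'joint_efforts': array([ 5.40018300e-04, -4.48038805e+01, -2.31339008e+01, -2.02840010e-04,
        8.01992010e-04, -2.19676531e-05]), 'position': array([0.19726098, 0.51338208, 0.24830886]), 'tool_rot': array([[-9.33465465e-01,  3.58667292e-01,  7.21241294e-06],
       [ 3.58667292e-01,  9.33465464e-01, -3.13595169e-05],
       [-1.79801714e-05, -2.66861694e-05, -9.99999999e-01]]), 'ft_force': array([ 0.62997257, -0.58574097, -0.53397261]), 'wrist_torque': array([-0.00396293, -0.01805229,  0.05587655]), 'grip_width': 0.08549001079632797}
```

View pics/top0.png

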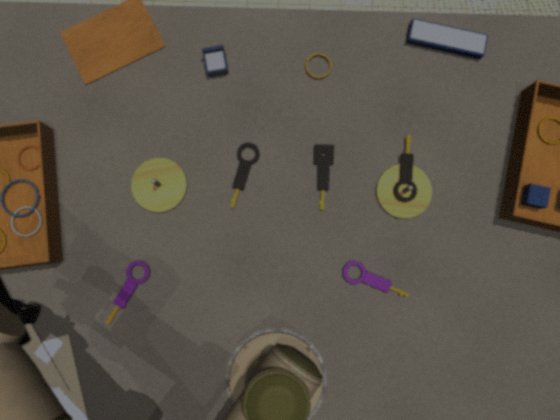

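View pics/side0.png

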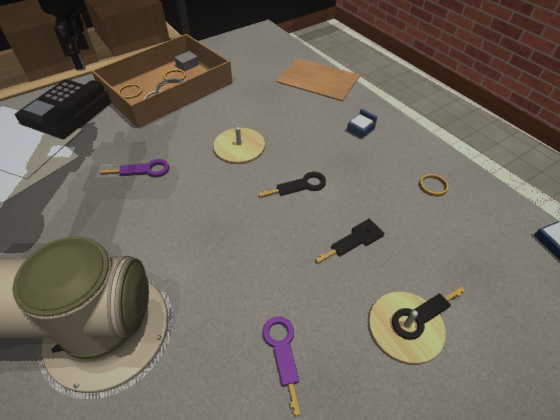

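The key to hang is the round-eyed black one (top view: eye 248,153; grip about 241,178). The empty stand is at about 159,186. I'll refine both from the pixel outlines.

```bash
python3 - <<'E'
from h import *
ims={}
for c,kb,sb in (("top",(222,135,268,210),(125,150,195,220)),("side",(255,165,335,202),(205,120,275,168))):
    im,d=imaging.get_image(c)
    hsv=cv2.cvtColor(im,cv2.COLOR_BGR2HSV)
    x0,y0,x1,y1=kb
    g=im.max(2); blk=np.zeros(g.shape,np.uint8); blk[y0:y1,x0:x1]=(g[y0:y1,x0:x1]<52)
    n,l,st,ce=cv2.connectedComponentsWithStats(blk); i=1+st[1:,4].argmax(); m=(l==i).astype(np.uint8)
    cs,h=cv2.findContours(m,cv2.RETR_CCOMP,cv2.CHAIN_APPROX_NONE)
    print(c,"black area",st[i],"desk lvl",np.median(g[y0:y1,x0:x1]))
    for k,cc in enumerate(cs):
        if len(cc)<8: continue
        M=cv2.moments(cc)
        if h[0][k][3]>=0 and M["m00"]>10:
            p=[M["m10"]/M["m00"],M["m01"]/M["m00"]]; print(" hole",np.round(p,1),M["m00"],np.round(w(c,p,z=.006),4))
        if h[0][k][3]<0:
            P=np.array([w(c,q[0],z=.009)[:2] for q in np.argwhere(m)[:,None,::-1]])
            mu=P.mean(0);U,S,V=np.linalg.svd(P-mu); ax=V[0]*(1 if V[0][0]>0 else -1)
            t=(P-mu)@ax; s=(P-mu)@[-ax[1],ax[0]]
            print(" mean",mu,"axis deg",np.degrees(np.arctan2(ax[1],ax[0])),"extent",t.min(),t.max())
            hd=t>t.max()-.058; tip=mu+ax*(t.max()-.029); print(" eye from extents",tip, "ring width",np.ptp(s[hd]), "s mid",(s[hd].max()+s[hd].min())/2)
            bd=(t<t.max()-.065); Q=P[bd]; mq=Q.mean(0);V=np.linalg.svd(Q-mq)[2]; a=V[0]*(1 if V[0][0]>0 else -1)
            print(" handle mean",mq,"deg",np.degrees(np.arctan2(a[1],a[0])),"wid",np.ptp((Q-mq)@[-a[1],a[0]]))
    x0,y0,x1,y1=sb
    yl=np.zeros(g.shape,np.uint8); yl[y0:y1,x0:x1]=((hsv[...,0]>15)&(hsv[...,0]<40)&(hsv[...,1]>60)&(hsv[...,2]>100))[y0:y1,x0:x1]
    cs,_=cv2.findContours(yl,cv2.RETR_EXTERNAL,cv2.CHAIN_APPROX_NONE); cc=max(cs,key=cv2.contourArea); cc=cv2.convexHull(cc)
    P=np.array([w(c,q[0],z=.010)[:2] for q in cc])
    A=np.c_[2*P,np.ones(len(P))]; sol=np.linalg.lstsq(A,(P**2).sum(1),rcond=None)[0]
    print(" stand",sol[:2],"r",np.sqrt(sol[2]+sol[:2]@sol[:2]))
    for nm,b in (("k",kb),("s",sb)):
        cv2.imwrite(f"pics/{c}_{nm}.png",cv2.resize(im[b[1]:b[3],b[0]:b[2]],None,fx=7,fy=7,interpolation=cv2.INTER_NEAREST))
    X0,X1,Y0,Y1=(b:=sb)[0],sb[2],sb[1],sb[3]
    pts=np.array([w(c,(u,v),d=d[v,u]) for v in range(Y0,Y1) for u in range(X0,X1) if d[v,u]>0])
    top=pts[(pts[:,2]>.03)&(pts[:,2]<.08)]; print(" post pts",len(top),top.mean(0),top[:,2].max())
E
```

```text
top black area [233 143  26  47 470] desk lvl 95.0
 mean [0.52013283 0.09127639] axis deg -14.34409520713698 extent -0.05831158175681141 0.06110032355650079
 eye from extents [0.55123244 0.0833237 ] ring width 0.05296315901717079 s mid 0.00010561617867438887
 handle mean [0.49023747 0.09901463] deg -15.403584579215464 wid 0.02680698616382394
 hole [247.6 153.8] 185.0 [0.5531 0.0837 0.006 ]
 stand [0.4692104  0.30501765] r 0.07008498742511098Traceback (most recent call last):
  File "<stdin>", line 33, in <module>
  File "h.py", line 4, in w
    c=imaging.get_calibration(cam);K=np.array(c["camera_matrix"]);T=np.array(c["world_from_camera"])
ValueError: time passes only in moves, steps and waits
```

```bash
cat > h.py <<'E'
import numpy as np, cv2
from rig import env, imaging, close_job
C={}
def w(cam,px,d=None,z=None):
    if cam not in C:
        c=imaging.get_calibration(cam);C[cam]=(np.linalg.inv(np.array(c["camera_matrix"])),np.array(c["world_from_camera"]))
    Ki,T=C[cam]
    r=Ki@[px[0],px[1],1.]
    if z is None: p=r*d
    else:
        a=T[:3,:3]@r; p=r*((z-T[2,3])/a[2])
    return T[:3,:3]@p+T[:3,3]
E
python3 - <<'E'
from h import *
for c,kb,sb in (("top",(222,135,268,210),(125,150,195,220)),("side",(255,165,335,202),(205,120,275,168))):
    im,d=imaging.get_image(c)
    hsv=cv2.cvtColor(im,cv2.COLOR_BGR2HSV)
    x0,y0,x1,y1=kb
    g=im.max(2); blk=np.zeros(g.shape,np.uint8); blk[y0:y1,x0:x1]=(g[y0:y1,x0:x1]<(60))
    n,l,st,ce=cv2.connectedComponentsWithStats(blk); i=1+st[1:,4].argmax(); m=(l==i).astype(np.uint8)
    cs,h=cv2.findContours(m,cv2.RETR_CCOMP,cv2.CHAIN_APPROX_NONE)
    print(c,"black area",st[i])
    for k,cc in enumerate(cs):
        M=cv2.moments(cc)
        if h[0][k][3]>=0 and M["m00"]>10:
            p=[M["m10"]/M["m00"],M["m01"]/M["m00"]]; print(" hole",np.round(p,1),M["m00"],np.round(w(c,p,z=.006),4))
    P=np.array([w(c,q[::-1],z=.009)[:2] for q in np.argwhere(m)])
    mu=P.mean(0);V=np.linalg.svd(P-mu)[2]; ax=V[0]*(1 if V[0][0]>0 else -1)
    t=(P-mu)@ax; print(" mean",mu,"deg",np.degrees(np.arctan2(ax[1],ax[0])),t.min(),t.max(),"mid",mu+ax*(t.min()+t.max())/2)
    x0,y0,x1,y1=sb
    yl=np.zeros(g.shape,np.uint8); yl[y0:y1,x0:x1]=((hsv[...,0]>15)&(hsv[...,0]<40)&(hsv[...,1]>60)&(hsv[...,2]>100))[y0:y1,x0:x1]
    cs,_=cv2.findContours(yl,cv2.RETR_EXTERNAL,cv2.CHAIN_APPROX_NONE); cc=cv2.convexHull(max(cs,key=cv2.contourArea))
    P=np.array([w(c,q[0],z=.010)[:2] for q in cc])
    A=np.c_[2*P,np.ones(len(P))]; sol=np.linalg.lstsq(A,(P**2).sum(1),rcond=None)[0]
    print(" stand",sol[:2],"r",np.sqrt(sol[2]+sol[:2]@sol[:2]))
    pts=np.array([w(c,(u,v),d=d[v,u]) for v in range(y0,y1) for u in range(x0,x1) if d[v,u]>0])
    top=pts[(pts[:,2]>.03)&(pts[:,2]<.08)]; print(" post pts",len(top),top.mean(0) if len(top) else 0, pts[:,2].max())
    for nm,b in (("k",kb),("s",sb)):
        cv2.imwrite(f"pics/{c}_{nm}1.png",cv2.resize(im[b[1]:b[3],b[0]:b[2]],None,fx=7,fy=7,interpolation=cv2.INTER_NEAREST))
E
```

```text
top black area [233 143  26  47 530]
 hole [247.8 154. ] 167.0 [0.5528 0.0831 0.006 ]
 mean [0.52116302 0.09147896] deg -13.817263096747547 -0.06086120440395088 0.06086232336755313 mid [0.52116356 0.09147883]
 stand [0.46935102 0.30502806] r 0.07006063192209949
 post pts 35 [0.46774459 0.30264505 0.05359083] 0.06508226699853603
side black area [277 172  49  24 551]
 hole [313.5 181. ] 99.0 [0.5519 0.0825 0.006 ]
 mean [0.51909503 0.08827025] deg -13.142792322243405 -0.06236518853525099 0.061936596400624655 mid [0.51888634 0.08831898]
 stand [0.46629782 0.30087378] r 0.07116915338438112
 post pts 53 [0.46667138 0.30212533 0.04759592] 0.0658729211560688
```

```bash
cat >> h.py <<'E'
from scipy.spatial.transform import Rotation as Ro
def go(p,yaw=None):
    s=env.observe();R=np.array(s["tool_rot"]);d=R.T@(np.array(p)-s["position"])/.3
    if yaw is not None:
        x=np.array([np.cos(np.radians(yaw)),np.sin(np.radians(yaw)),0]);z=np.array([0,0,-1.]);G=np.c_[x,np.cross(z,x),z]
        r=Ro.from_matrix(R.T@G).as_rotvec(degrees=True)/45
    else: r=np.zeros(3)
    print(s["time_s"],np.round(s["position"],4),"shift",np.round(d,4),"turn",np.round(r,4),"F",np.round(s["ft_force"],1),"w",round(s["grip_width"],4))
E
python3 -c "
from h import *
go([.35,.30,.2],166); go([.5016,.0951,.15],166)"
```

```text
0.65 [0.1972 0.5134 0.2483] shift [-0.7304 -0.4813  0.161 ] turn [-1.000e-04 -0.000e+00 -1.559e-01] F [ 0.2  0.6 -0.8] w 0.0852
0.65 [0.1972 0.5134 0.2483] shift [-1.4471 -0.9377  0.3277] turn [-1.000e-04 -0.000e+00 -1.559e-01] F [ 0.2  0.6 -0.8] w 0.0852
```

step_arm(steps=[0.6,-0.73,-0.48,0.16,0,0,-0.156,0.6,-0.73,-0.48,0.16,0,0,-0.156,0.6,-0.73,-0.48,0.16,0,0,-0.156,0.6,-0.73,-0.48,0.16,0,0,-0.156,0.6,-0.73,-0.48,0.16,0,0,-0.156,0.6,-0.73,-0.48,0.16,0,0,-0.156,0.6,-0.73,-0.48,0.16,0,0,-0.156], grip_force=40)

```text
time_s: 1.35
position: [0.3512, 0.2988, 0.2]
tool_rot: [[-0.969, 0.245, -0.0], [0.245, 0.969, -0.0], [0.0, -0.001, -1.0]]
ft_force: [-0.5, 0.4, 0.9]
grip_width: 0.0515
```

```bash
python3 -c "
from h import *
go([.5016,.0951,.12],166)"
```

```text
1.35 [0.3512 0.2988 0.2   ] shift [-0.6528 -0.535   0.2668] turn [-0.0008 -0.0005 -0.0047] F [-0.5  0.4  0.9] w 0.0515
```

step_arm(steps=[0.6,-0.653,-0.535,0.267,0,0,-0.004,0.6,-0.653,-0.535,0.267,0,0,-0.004,0.6,-0.653,-0.535,0.267,0,0,-0.004,0.6,-0.653,-0.535,0.267,0,0,-0.004,0.6,-0.653,-0.535,0.267,0,0,-0.004,0.6,-0.653,-0.535,0.267,0,0,-0.004,0.6,-0.653,-0.535,0.267,0,0,-0.004,0.6,-0.653,-0.535,0.267,0,0,-0.004])

```text
time_s: 2.15
position: [0.5008, 0.0986, 0.1205]
tool_rot: [[-0.971, 0.238, -0.0], [0.238, 0.971, 0.0], [0.0, 0.0, -1.0]]
ft_force: [-0.1, 0.2, -0.3]
grip_width: 0.0512
```

```bash
python3 - <<'E'
from h import *
go([.5016,.0951,.03],166)
go([.5016,.0951,.019],166)
im,d=imaging.get_image("side"); cv2.imwrite("pics/side2.png",cv2.resize(im[60:260,180:450],None,fx=2.9,fy=2.9))
# lowest points of gripper
pts=[];
for v in range(60,260):
  for u in range(200,400):
    if d[v,u]>0:
      p=w("side",(u,v),d=d[v,u])
      if .03<p[2]<.3 and abs(p[0]-.5)<.1 and abs(p[1]-.095)<.1: pts.append(p)
pts=np.array(pts); print(np.percentile(pts[:,2],[0,.5,1,2,5]), pts[pts[:,2]<np.percentile(pts[:,2],1)].mean(0))
im,d=imaging.get_image("top"); cv2.imwrite("pics/top2.png",im)
E
```

```text
2.15 [0.5008 0.0986 0.1205] shift [-0.0056 -0.0107  0.3016] turn [ 0.0004 -0.0005  0.0051] F [-0.1  0.2 -0.3] w 0.0512
2.15 [0.5008 0.0986 0.1205] shift [-0.0056 -0.0107  0.3383] turn [ 0.0004 -0.0005  0.0051] F [-0.1  0.2 -0.3] w 0.0512
[0.10524923 0.10919798 0.11091765 0.11603475 0.12661637] [0.50099942 0.10547846 0.10868033]
```

View pics/side2.png

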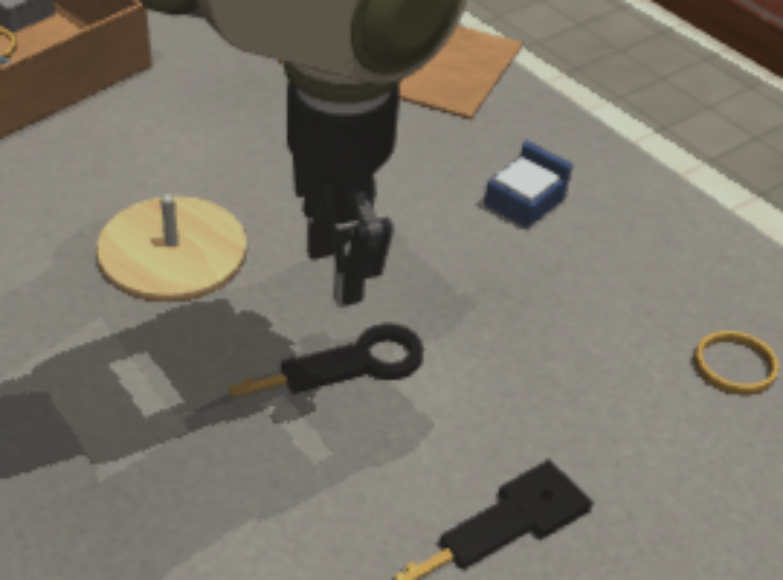

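The tips sit about 13 mm ahead of the TCP at this opening, which agrees with 17 mm when shut. The side view shows the gripper above the handle with its jaws across it, and the other key clear.

```bash
python3 - <<'E'
from h import *
go([.5016,.0951,.018],166)
E
```

```text
2.25 [0.5006 0.0989 0.1208] shift [-0.006  -0.0116  0.3427] turn [0.0004 0.0006 0.0067] F [-0.5 -0.3  0.4] w 0.0511
```

step_arm(steps=[0.6,-0.006,-0.012,0.13,0,0,0.006,0.6,-0.006,-0.012,0.24,0,0,0.006,0.6,-0.006,-0.012,0.3,0,0,0.006,0.6,-0.006,-0.012,0.343,0,0,0.006,0.6,-0.006,-0.012,0.343,0,0,0.006,0.6,-0.006,-0.012,0.343,0,0,0.006])

```text
time_s: 2.85
position: [0.5021, 0.0943, 0.0181]
tool_rot: [[-0.97, 0.242, 0.001], [0.242, 0.97, 0.0], [-0.001, 0.0, -1.0]]
ft_force: [-0.2, 0.3, -0.6]
grip_width: 0.0511
```

```bash
python3 - <<'E'
from h import *
go([.5016,.0951,.018],166)
im,d=imaging.get_image("side"); cv2.imwrite("pics/side3.png",cv2.resize(im[120:220,240:370],None,fx=6,fy=6))
E
```

```text
2.85 [0.5021 0.0943 0.0181] shift [0.0024 0.0023 0.0003] turn [ 0.0002  0.0009 -0.0002] F [-0.2  0.3 -0.6] w 0.0511
```

View pics/side3.png

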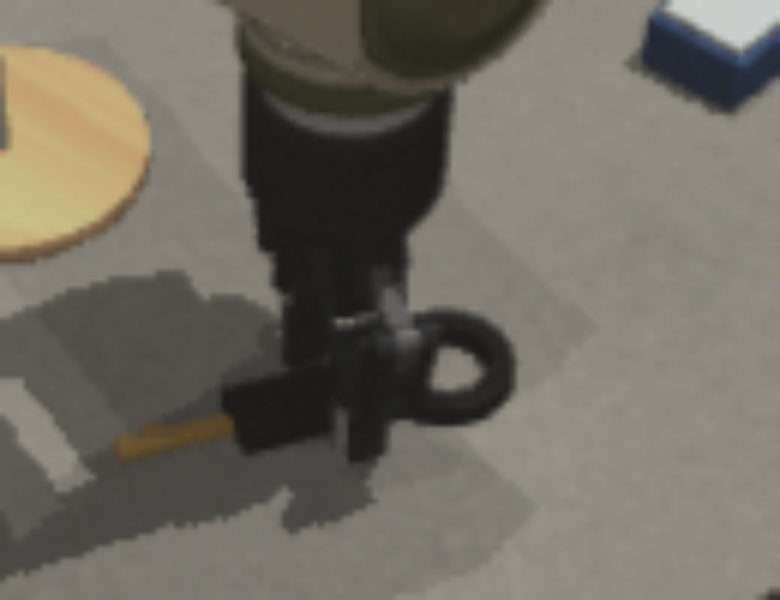

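The fingers straddle the handle beside the ring, so I'll close them.

step_arm(steps=[0.4,0,0,0,0,0,0,0.1,0,0,0,0,0,0,0.1,0,0,0,0,0,0,0.1,0,0,0,0,0,0,0.1,0,0,0,0,0,0,0.1,0,0,0,0,0,0], grip_force=60)

```text
time_s: 3.5
position: [0.5026, 0.0936, 0.0185]
tool_rot: [[-0.97, 0.243, 0.002], [0.243, 0.97, 0.0], [-0.002, 0.001, -1.0]]
ft_force: [-0.6, 1.4, 7.1]
grip_width: 0.0283
```

step_arm(steps=[0.1,0,0,-0.1,0,0,0,0.1,0,0,-0.25,0,0,0,0.1,0,0,-0.4,0,0,0,0.1,0,0,-0.4,0,0,0,0.1,0,0,-0.4,0,0,0])

```text
time_s: 4.0
position: [0.5022, 0.0934, 0.138]
tool_rot: [[-0.97, 0.243, 0.002], [0.243, 0.97, -0.0], [-0.002, 0.0, -1.0]]
ft_force: [-0.4, -1.0, -1.1]
grip_width: 0.0277
```

```bash
python3 - <<'E'
from h import *
go([.5016,.0951,.138],166)
im,d=imaging.get_image("side"); cv2.imwrite("pics/side4.png",cv2.resize(im[40:220,240:400],None,fx=3.3,fy=3.3))
for r in imaging.pinpoint("side","key_eye")[:3]: print(r["score"],r["pixel"],w("side",r["pixel"],z=.126))
im,dt=imaging.get_image("top"); cv2.imwrite("pics/top4.png",cv2.resize(im[120:220,200:300],None,fx=6,fy=6))
for r in imaging.pinpoint("top","key_eye")[:3]: print(r["score"],r["pixel"],w("top",r["pixel"],z=.126))
np.savez("d4",d=d,dt=dt)
E
```

```text
4.0 [0.5022 0.0934 0.138 ] shift [0.0032 0.0049 0.0001] turn [ 0.0005  0.0025 -0.0019] F [-0.4 -1.  -1.1] w 0.0277
0.88 [279.0, 330.5] [ 0.23649746 -0.22825423  0.126     ]
0.84 [316.5, 146.9] [0.54395127 0.07564346 0.126     ]
0.76 [157.5, 169.3] [0.22123253 0.20714428 0.126     ]
0.62 [354.0, 273.8] [ 0.26127687 -0.16777218  0.126     ]
```

View pics/side4.png

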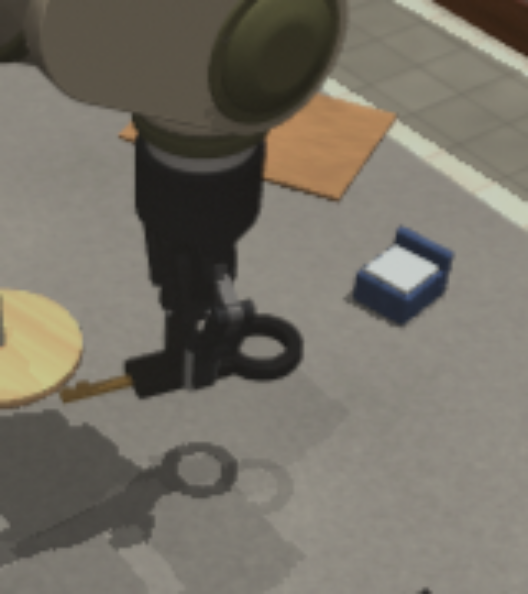

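View pics/top4.png

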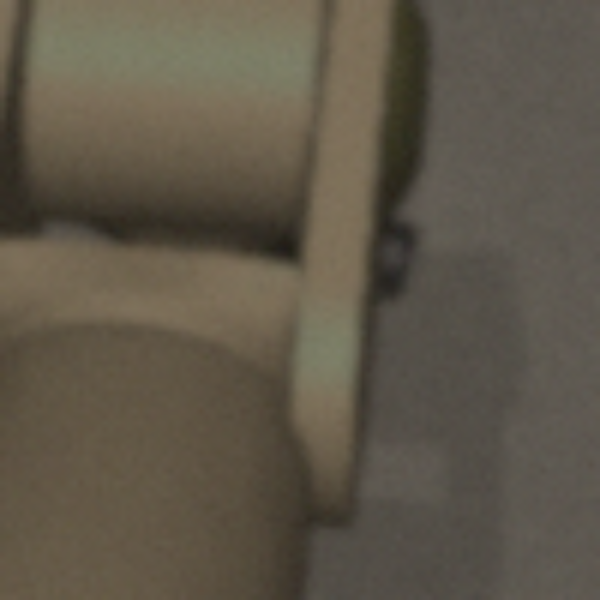

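```bash
python3 - <<'E'
from h import *
imaging.get_image("side"); w("side",(1,1),d=1.)
d=np.load("d4.npz")["d"]
P=np.array([w("side",(u,v),d=d[v,u]) for v in range(60,200) for u in range(260,350) if d[v,u]>0])
o=np.array([.5022,.0934,.138]);a=np.array([.97,-.243,0]);b=np.array([.243,.97,0])
L=np.c_[(P-o)@a,(P-o)@b,P[:,2]]
m=(L[:,2]>.08)&(L[:,2]<.145)&(L[:,0]>.025)&(L[:,0]<.1)&(abs(L[:,1])<.05)
Q=L[m];print(len(Q),Q.min(0),Q.max(0))
top=Q[Q[:,2]>.118];A=np.c_[top[:,:2],np.ones(len(top))]
for lo in (.02,.03,.04,.05,.06,.07): 
  s=Q[(Q[:,0]>lo)&(Q[:,0]<lo+.01)]; print(lo,len(s),np.round(np.percentile(s[:,2],[5,50,95]),4) if len(s) else "", s[:,1].min(),s[:,1].max())
h=L[(L[:,2]>.08)&(L[:,2]<.145)&(L[:,0]<-.015)&(L[:,0]>-.05)&(abs(L[:,1])<.03)]; print("handle rear",len(h),np.percentile(h[:,2],[5,50,95]),h.min(0),h.max(0))
E
```

```text
260 [ 0.02540539 -0.03012033  0.11836847] [0.08015129 0.02387418 0.13280108]
0.02 16 [0.1217 0.1279 0.1308] -0.019539185415937736 -0.008297935695364524
0.03 39 [0.1205 0.1294 0.1323] -0.025629060364513234 -0.006754429426328887
0.04 33 [0.1203 0.1286 0.1317] -0.02946866358836977 -0.018287774242831338
0.05 46 [0.1208 0.1282 0.1315] -0.03012033427156476 0.02111170838622858
0.06 75 [0.1205 0.1294 0.1317] -0.02894629254813553 0.023874177753761976
0.07 50 [0.1237 0.1309 0.1322] -0.022707061110853483 0.01676404997866823
handle rear 177 [0.12169551 0.130014   0.13237412] [-0.04939343 -0.0185309   0.11886517] [-0.01511136  0.01323089  0.13339716]
```

```bash
python3 - <<'E'
from h import *
go([.4177,.3164,.12],166)
E
```

```text
4.25 [0.5017 0.0934 0.1361] shift [0.4523 0.6528 0.0546] turn [-0.0006 -0.0032 -0.002 ] F [ 0.5  0.  -0.9] w 0.0283
```

step_arm(steps=[0.1,0.1,0.14,0.01,0,0,0,0.1,0.2,0.28,0.02,0,0,0,0.1,0.3,0.42,0.03,0,0,0,0.1,0.4,0.57,0.05,0,0,0,0.1,0.453,0.652,0.055,0,0,0,0.1,0.453,0.652,0.055,0,0,0,0.1,0.453,0.652,0.055,0,0,0])

```text
time_s: 4.95
position: [0.4175, 0.3165, 0.12]
tool_rot: [[-0.97, 0.242, -0.001], [0.242, 0.97, -0.001], [0.001, -0.001, -1.0]]
ft_force: [0.0, -0.1, 0.1]
grip_width: 0.0281
```

```bash
python3 - <<'E'
from h import *
im,d=imaging.get_image("side"); cv2.imwrite("pics/side5.png",cv2.resize(im[40:200,160:320],None,fx=3.6,fy=3.6))
go([.4177,.3164,.12],166)
P=np.array([w("side",(u,v),d=d[v,u]) for v in range(30,200) for u in range(160,330) if d[v,u]>0])
o=np.array(env.observe()["position"]);a=np.array([.97,-.243,0]);b=np.array([.243,.97,0])
L=np.c_[(P-o)@a,(P-o)@b,P[:,2]-o[2]]
m=(L[:,2]>-.025)&(L[:,2]<.003)&(L[:,0]>.025)&(L[:,0]<.1)&(abs(L[:,1])<.05)
Q=L[m];print(len(Q),Q.min(0),Q.max(0))
top=Q[Q[:,2]>-.009]; print("ring top",len(top),top.min(0),top.max(0)); r=top[top[:,0]>.035]
A=np.c_[2*r[:,:2],np.ones(len(r))]; s=np.linalg.lstsq(A,(r[:,:2]**2).sum(1),rcond=None)[0]; print("ring fit",s[:2],np.sqrt(s[2]+s[:2]@s[:2]))
e=(r[:,:2].min(0)+r[:,:2].max(0))/2; print("eye world (side)",(o+s[0]*a+s[1]*b))
t=P[(P[:,2]>.03)&(P[:,2]<.068)&(abs(P[:,0]-.468)<.02)&(abs(P[:,1]-.303)<.02)]; print("post",len(t),t.mean(0) if len(t) else 0)
im,dt=imaging.get_image("top"); cv2.imwrite("pics/top5.png",cv2.resize(im[130:240,100:240],None,fx=5,fy=5))
E
```

```text
5.0 [0.418  0.3158 0.1203] shift [0.0015 0.0018 0.0008] turn [-0.0012 -0.0009 -0.0017] F [0.  0.4 0.1] w 0.0283
272 [ 0.02547322 -0.03106915 -0.02094843] [ 0.07958218  0.02836745 -0.00527388]
ring top 135 [ 0.02547322 -0.03094642 -0.00897729] [ 0.07958218  0.02811392 -0.00527388]
ring fit [ 0.05211984 -0.00178109] 0.02370907444223482
eye world (side) [0.46812025 0.30136422 0.12025062]
post 52 [0.46634473 0.30167045 0.04838596]
```

View pics/side5.png

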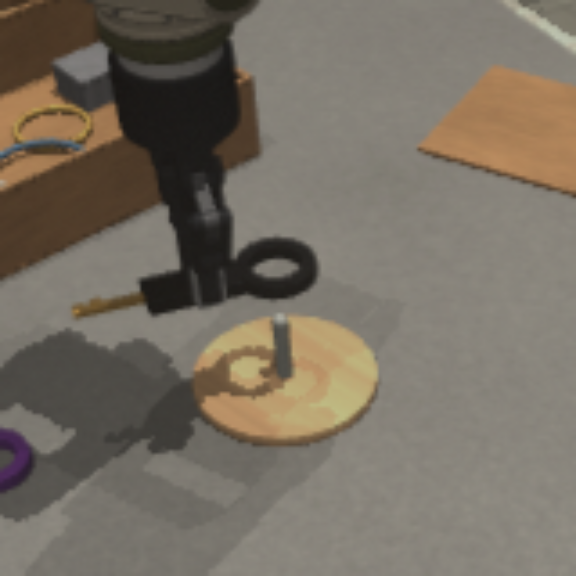

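View pics/top5.png

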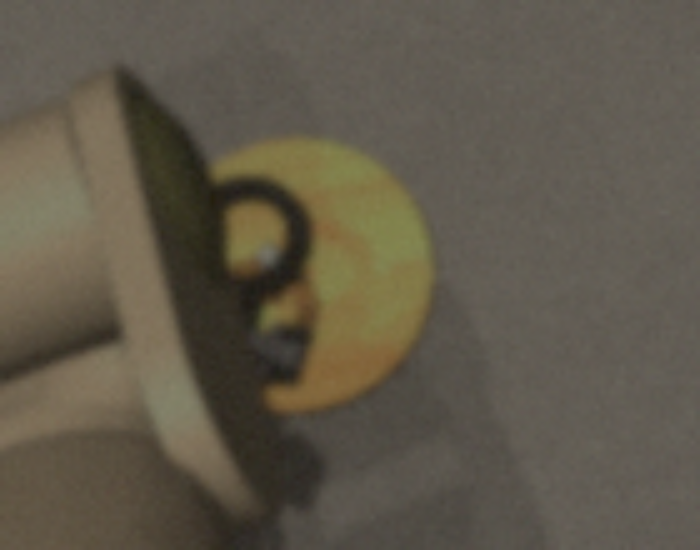

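The eye is over the post to within about 2 mm in the side view, so I'll lower in two stages.

step_arm(steps=[0.1,0.004,0,0.08,0,0,0,0.1,0.004,0,0.14,0,0,0,0.1,0.004,0,0.18,0,0,0,0.1,0.004,0,0.18,0,0,0])

```text
time_s: 5.45
position: [0.4168, 0.3154, 0.0656]
tool_rot: [[-0.97, 0.245, -0.003], [0.245, 0.97, -0.001], [0.002, -0.002, -1.0]]
ft_force: [-0.4, 0.4, -0.5]
grip_width: 0.0281
```

```bash
python3 - <<'E'
from h import *
im,d=imaging.get_image("side"); cv2.imwrite("pics/side6.png",cv2.resize(im[70:190,180:300],None,fx=4.8,fy=4.8))
go([.4168,.3160,.031],166)
E
```

```text
5.5 [0.4171 0.3158 0.0666] shift [0.0011 0.0004 0.1186] turn [-0.0009 -0.001  -0.0035] F [-0.4  0.2 -0.8] w 0.0283
```

View pics/side6.png

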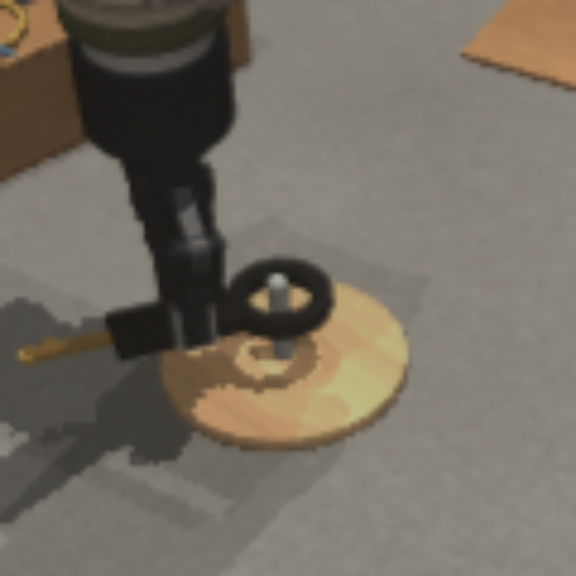

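The post is through the eye, roughly centred, so I'll lower to just above contact.

step_arm(steps=[0.1,0.001,0,0.05,0,0,0,0.1,0.001,0,0.09,0,0,0,0.1,0.001,0,0.118,0,0,0,0.1,0.001,0,0.118,0,0,0])

```text
time_s: 5.9
position: [0.4162, 0.3163, 0.0307]
tool_rot: [[-0.97, 0.243, -0.002], [0.243, 0.97, -0.001], [0.001, -0.001, -1.0]]
ft_force: [-0.5, -0.3, -0.9]
grip_width: 0.0283
```

```bash
python3 - <<'E'
from h import *
im,d=imaging.get_image("side"); cv2.imwrite("pics/side7.png",cv2.resize(im[90:190,190:290],None,fx=5.8,fy=5.8))
go([.4168,.3160,.0285],166)
E
```

```text
5.95 [0.4165 0.3165 0.0313] shift [-0.0014 -0.0013  0.0092] turn [-0.0005 -0.0007 -0.002 ] F [-0.2  0.7  0.4] w 0.0282
```

View pics/side7.png

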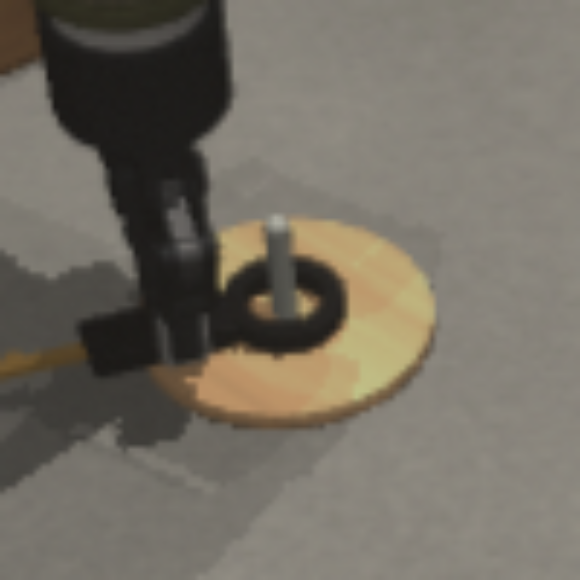

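step_arm(steps=[0.1,-0.001,0,0.005,0,0,0,0.1,-0.001,0,0.008,0,0,0,0.1,-0.001,0,0.008,0,0,0])

```text
time_s: 6.25
position: [0.4169, 0.3165, 0.0292]
tool_rot: [[-0.97, 0.243, 0.0], [0.243, 0.97, 0.0], [-0.0, 0.0, -1.0]]
ft_force: [-0.0, -0.4, 0.1]
grip_width: 0.0285
```

step_arm(steps=[0.4,0,0,0,0,0,0,0.6,0,0,0,0,0,0,0.6,0,0,0,0,0,0,0.6,0,0,0,0,0,0,0.6,0,0,0,0,0,0])

```text
time_s: 6.75
position: [0.4168, 0.3165, 0.0291]
tool_rot: [[-0.97, 0.243, 0.0], [0.243, 0.97, 0.0], [-0.0, 0.0, -1.0]]
ft_force: [-0.6, -0.1, 0.5]
grip_width: 0.0519
```

step_arm(steps=[0.6,0,0,-0.03,0,0,0,0.6,0,0,-0.1,0,0,0,0.6,0,0,-0.22,0,0,0,0.6,0,0,-0.36,0,0,0,0.6,0,0,-0.5,0,0,0,0.6,0,0,-0.5,0,0,0,0.6,0,0,-0.5,0,0,0])

```text
time_s: 7.45
position: [0.4168, 0.3165, 0.18]
tool_rot: [[-0.97, 0.243, 0.002], [0.243, 0.97, 0.001], [-0.002, 0.001, -1.0]]
ft_force: [-0.9, -0.4, -0.6]
grip_width: 0.0512
```

```bash
python3 - <<'E'
from h import *
im,d=imaging.get_image("side"); cv2.imwrite("pics/side8.png",cv2.resize(im[40:270,150:400],None,fx=2.5,fy=2.5))
P=np.array([w("side",(u,v),d=d[v,u]) for v in range(110,190) for u in range(170,300) if d[v,u]>0 and im[v,u].max()<60])
P=P[(P[:,2]>.012)&(P[:,2]<.04)];print(len(P),np.percentile(P[:,2],[5,50,95]))
a=np.array([.97,-.243,0]);t=(P-[.468,.303,0])@a
for lo in np.arange(-.1,.03,.02):
    s=P[(t>lo)&(t<lo+.02)]; print(round(lo,2),len(s),np.percentile(s[:,2],95) if len(s) else "")
go([.4168,.3160,.0285],166)
E
```

```text
401 [0.0131303  0.02029052 0.02286291]
-0.1 57 0.022381776081320456
-0.08 68 0.023305098517232392
-0.06 70 0.02275079265101947
-0.04 71 0.023352259320994773
-0.02 67 0.022677967407996102
0.0 58 0.022135257885407888
0.02 10 0.022426481136987957
7.5 [0.4164 0.3163 0.1789] shift [-1.700e-03 -5.000e-04  5.013e-01] turn [-0.0004 -0.0005 -0.0019] F [0.9 0.6 0.1] w 0.0512
```

View pics/side8.png

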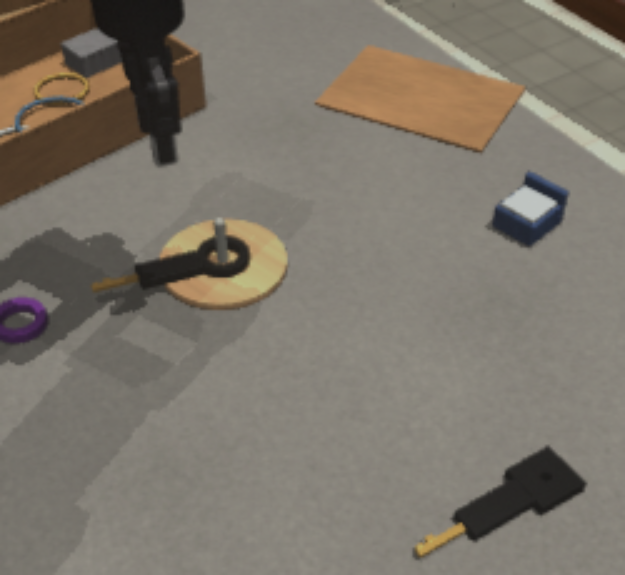

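The key lies flat, with its top at a uniform 22–23 mm all along. The post is through the eye, the gripper is clear and the other key hasn't moved.

```bash
python3 -c "
from h import *
print(close_job())"
```

```text
the job is handed in; nothing more can be done
None
```

The round-eyed black key now hangs on the empty stand with the post through its eye, and I let go and handed the job in at about 7.5 s.

- **Flatness:** after letting go, the key's top measured 22–23 mm above the desk along its whole length. That matches lying flat on the 10 mm base (expected 22 mm).
- **Robot clear:** the gripper was raised about 150 mm straight up and touched nothing when I handed in.
- **Other key:** the square-headed key looked undisturbed in the last picture. I did not measure its position again.
- **Forces:** the highest reading I saw was about 7 N, when the fingers closed on the handle. I read the force only at the end of each move.
- **Disagreement:** the two cameras put the stand and key 3–5 mm apart, so I averaged them and checked the eye against the post in one camera before lowering. The eye has 12 mm of clearance around the post. No check failed.

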